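# Unclip the charged drill battery and hand it over

## Robot

A 6-joint arm with a two-finger parallel gripper is mounted at the origin on the work surface. World frame = base frame: x ahead of the robot, y to its left, z up, the work surface at z = 0. Lengths are in m, angles in degrees, forces in N, time in s.
With the tool pointing down it reaches from about 0.325 to 0.775 m from the base axis. Payload 5.5 kg.
Tool frame: the origin (TCP) lies at the centre of the arm's flange, where the gripper is bolted on; the fingertips stand 182 mm ahead of it and the grasp point (between the pads) lies 163 mm ahead of it; z points along the fingers, y is the line along which they close (so a half turn about z gives the same grasp; the last joint's range is limited). The gripper opens to 88 mm and grips with 3 to 60 N. Pads are 20 mm wide; open, the fingers measure 115 mm over their backs; the gripper's body (75 mm by 178 mm) begins 61 mm behind the grasp point.
Start: joints at [-70.858, 5.22, 70.514, -0, 104.267, -3.249], TCP at [0.229, -0.555, 0.405] pointing down, gripper open.
Joint ranges: [-164.24, 164.24], [-49.07, 125.15], [9.68, 141.18], [-86.29, 266.29], [3.28, 154.24], [-151.56, 151.56]. Speed limits (degrees/s): [147.25, 147.25, 172.46, 180, 180, 180].

## Interface

Orientations are given as [roll, pitch, yaw] about the fixed x, y, z axes, in that order (R = Rz(yaw) Ry(pitch) Rx(roll)).
In Python, from station import r gives the robot as it stands. The module is installed in compiled form; this text tells all that it offers. Calls block until the motion is done:
- r.reach(position, orientation): joint-space move of the TCP to a pose.
- r.servo_line(position, rotation=None, speed=0.15): straight line of the TCP; rotation=None keeps the orientation; speed is the mean speed in m/s.
- r.move_joints(angles): joint-space move.
- r.let_go() and r.grab(squeeze=None): open the fingers fully, or close them until they stop; squeeze is the grip in N (None keeps the last).
- r.wait(seconds).
- r.inverse_kinematics(position, orientation): joint angles nearest the present ones, or None.
- r.sense(): the state.
- r.snapshot(name): name is "side" or "top"; returns a dict with "frame" (480x640x3 uint8, red, green, blue), "fx", "fy", "cx", "cy" (pixels), "R" (3x3) and "t" (3): a world point X has camera coordinates R X + t. Camera axes: x right, y down, z forward; pixel columns grow to the right and rows downward; lengths in m; the calibration is good to about 2 mm. A picture is of the moment at which its call begins. There is no depth.
A pose or a line that the arm cannot do raises r.IKError and nothing moves.
- r.hand_in(): hands the job in; it is judged then, once.
The state is a dict: "clock": time; "joints": joint angles; "joint_vel": joint speeds; "joint_torque": joint torques, N m; "tcp_pos": TCP position; "orientation": TCP orientation; "contact_force": force on the tool from outside, world axes, zero at the start; "torque": the same for the moment, N m; "opening": finger opening in m; "gripper_force": force on a finger pad.
Only numpy, scipy, OpenCV 4.12 (cv2) and the standard library are available. Lean on these libraries where they do the work, as an engineer would, in place of code of your own. Each camera call takes 0.05 s, during which the arm holds its last target. There are 200 camera calls.

## Task

The big battery pack in the charging station is charged. Squeeze its two side catches together, draw it straight up out of its bay, carry it over to the cordless drill lying on the bench and hold it there upright, about a hand's breadth above the foot of the drill's handle, until I take it: finish while holding it there by its squeezed catches, without putting it down. Leave the slim pack in the station, and do not shift the drill, the spare pack or the pencil on the bench.

Things in the scene. Friction and masses are not known exactly. Their poses are not given: they have to be found in the camera images.
- dock: battery charging station, fixed: grey housing 120 mm (x) by 250 mm (y) by 60 mm high; x points away from its status windows. Two bays (shafts) on its y axis, 62 mm either side of its middle, each carrying a pack, stem down, edges parallel to the station's. Which bay has which pack varies. Origin: centre of its underside, on the bench
- big_pack_grip (a point): the big pack (0.42 kg), standing in one bay: block 90 (x) by 48 (y) by 48 mm high on a stem 40 x 42 mm that goes 45 mm down into the shaft. z up, x and y along the station's. This point: half-way between its two side catches, at their mid-height, 25 mm above the station's top face, 23 mm below the pack's top, 70 mm above the stem's lower end
- big_pack_foot (a point): centre of the lower end of the big pack's stem (15 mm above the bench when home). Free of the station once drawn up 45 mm; a latch tooth on each catch sits under the shaft's lip and locks the pack unless both catches are in
- big_pack_left (a joint): travel of the big pack's catch on its +y side: 0 at rest, 0.0055 m pressed home. A grey ribbed plate 28 mm long (x), 24 mm high, in the middle of that side. Over both catches the pack measures 60 mm at rest, 49 mm pressed home. Sprung: 4 N to start, about 10 N pressed home
- big_pack_right (a joint): the same for the catch on its -y side
- slim_pack_foot (a point): centre of the lower end of the stem of the slim pack in the other bay: same stem and catches, but its block is only 60 mm (x) by 28 mm high, its top 28 mm above the station
- drill: cordless drill lying on its side, 0.85 kg, handle along its x with the flared foot to -x, motor housing and chuck along y at its +x end; 168 mm (x) by 150 mm (y) by 56 mm high. Origin: on the bench under the middle of the handle
- drill_foot (a point): centre of the flared foot of the drill's handle (30 x 62 mm, 56 mm high), where the empty battery shaft opens; 28 mm above the bench
- spare_pack: not to be moved: a slim pack standing stem up on the bench (block 60 x 48 x 28 mm, stem above it, 73 mm high in all); origin under its centre
- pencil: not to be moved: a pencil 175 mm long, 7.5 mm thick, along its x; origin under its middle
There are look-alikes about, which are no part of the job. Leave any orange or purple look-alike of the part that bears big_pack_grip alone.

How it is judged (in metres and radians):
On the way, in this order (a step that is already met when the one before it is completed fails the run):
1. both catches of the big pack squeezed in while it is still home in its bay (value of joint each of big_pack_left, big_pack_right above 0.004 m and z of big_pack_foot in the frame of dock below 0.022 m), for 0.1 s.
2. the big pack lifted out of its bay, free of the charging station, in the fingers (contact force between the fingers and big_pack above 4 N and z of big_pack_foot in the frame of dock above 0.065 m and contact force between big_pack and dock below 0.1 N), for 0.1 s.
At the end, for the whole second after the job is handed in: big pack held still and upright (0.2 rad) in the fingers, both catches in by over 4 mm, its middle within 60 mm sideways of the drill's handle foot, stem end 90 to 270 mm above the bench, touching neither drill nor station; slim pack home (12 mm), drill where it lay (20 mm) (value of joint each of big_pack_left, big_pack_right above 0.004 m and contact force between the fingers and big_pack above 4 N and horizontal distance between big_pack_grip and drill_foot below 0.06 m and height (world z) of big_pack_foot between 0.09 and 0.27 m and angle between big_pack_grip's own z axis and vertical below 0.2 rad and contact force between big_pack and drill below 0.1 N and contact force between big_pack and dock below 0.1 N and linear speed of big_pack below 0.03 m/s and distance of slim_pack_foot from where it was at the start of the episode below 0.012 m and distance of drill from where it was at the start of the episode below 0.02 m); the arm keeps its last pose, push and grip.
It fails at once if the slim pack pulled or shifted in its bay by more than 12 mm (distance of slim_pack_foot from where it was at the start of the episode above 0.012 m).
It fails at once if the drill shifted by more than 20 mm (distance of drill from where it was at the start of the episode above 0.02 m).
It fails at once if the spare pack or the pencil shifted by more than 30 mm (distance of any of spare_pack, pencil from where it was at the start of the episode above 0.03 m).
It also fails if it takes over 42 s, if anything falls off the work surface, if the arm or the gripper's body presses on something with over 40 N, if the wrist force passes 120 N, or if a joint passes its speed limit or range.

## Working session

There is one attempt and no reset: what is moved stays moved. The work goes in short steps, each a Python script; the robot and the scene stay as the last script left them, time stands still between calls to the robot, and variables do not carry over. Pictures are saved under pics/ and viewed, at most 10 in all, crops included, and the job is handed in when it is done.

```bash
mkdir -p pics; python3 - <<'E'
from station import r
import cv2,pickle
for n in("top","side"):
    s=r.snapshot(n); cv2.imwrite(f"pics/{n}0.png",s["frame"][:,:,::-1]); pickle.dump(s,open(f"{n}0.pkl","wb"))
    print(n,s["fx"],s["fy"],s["cx"],s["cy"],s["R"],s["t"])
print(r.sense())
E
```

```text
top 597.5719825523811 597.5719825523811 310.72389501898357 245.54603684841484 [[-0.02425836 -0.99948937 -0.02079742]
 [-0.99646149  0.02584903 -0.07997704]
 [ 0.0804738   0.01878371 -0.99657972]] [0.0181736  0.53603295 1.31383326]
side 465.9721120353645 465.9721120353645 323.0931334777457 242.0365845289857 [[ 0.97953662 -0.20121202  0.00466303]
 [-0.10596104 -0.53525834 -0.83801597]
 [ 0.17111481  0.82037323 -0.54562577]] [-0.50719923  0.11852948  0.88183678]
{'clock': 0.1, 'joints': array([-7.08566585e+01,  5.25928251e+00,  7.05751206e+01, -2.11845072e-03,
        1.04265365e+02, -3.24730992e+00]), 'joint_vel': array([ 0.00318202, -0.03923577, -0.21729286,  0.00277656,  0.08063933,
       -0.06985763]), 'joint_torque': array([ 3.53902702e-03, -4.47854733e+01, -4.07570672e+01,  7.00424798e-02,
        2.84487050e-02, -1.09950802e-04]), 'tcp_pos': array([ 0.22857647, -0.55481655,  0.40361318]), 'orientation': array([-1.79900276e+02, -3.60069236e-03,  2.23901280e+01]), 'contact_force': array([ 0.1126868 ,  0.21279623, -0.94063068]), 'torque': array([ 0.01927895, -0.01400627,  0.00167013]), 'gripper_force': 0.0, 'opening': 0.08786698799063498}
```

View pics/top0.png

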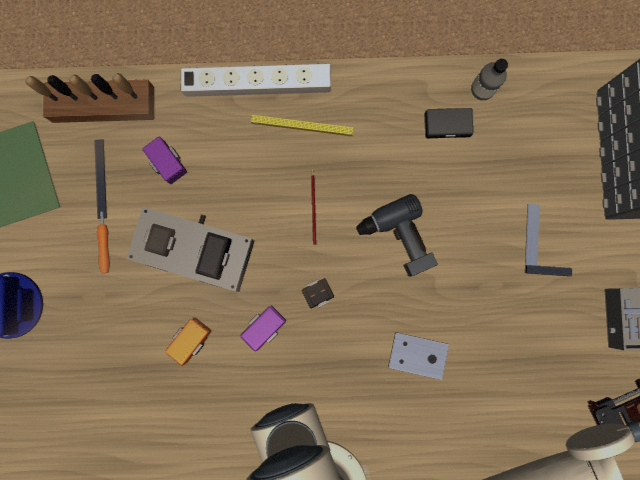

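View pics/side0.png

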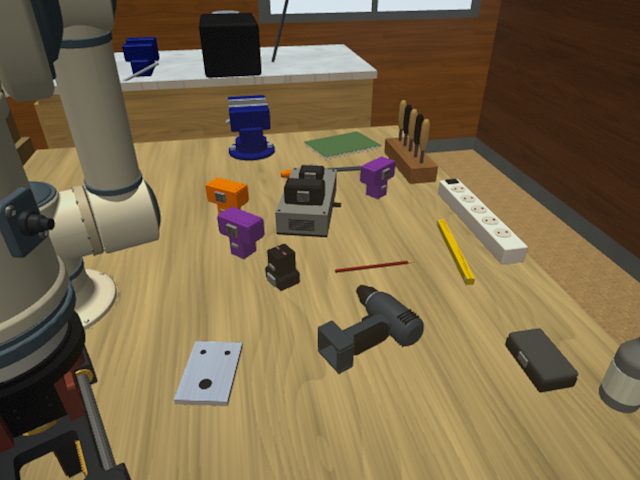

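The top view shows these candidates:
- the dark pack in the station at (213,256), larger
- the slim pack in the station at (159,240)
- the spare pack at (318,293)
- the purple look-alikes at (164,160) and (263,328)
- the orange look-alike at (187,341)
- the black box at (449,122)

I choose (213,256), the larger and taller dark pack in the dock. The drill foot is at about (421,265).

```bash
python3 - <<'E'
import cv2,numpy as np
f=cv2.imread("pics/top0.png")
a=cv2.resize(f[200:300,120:265],None,fx=5.5,fy=5.5,interpolation=cv2.INTER_CUBIC)
for i in range(120,265,10): cv2.putText(a,str(i),(int((i-120)*5.5),10),0,.35,(0,0,255)); cv2.line(a,(int((i-120)*5.5),12),(int((i-120)*5.5),18),(0,0,255))
for i in range(200,300,10): cv2.putText(a,str(i),(0,int((i-200)*5.5)+4),0,.35,(0,0,255)); cv2.line(a,(26,int((i-200)*5.5)),(32,int((i-200)*5.5)),(0,0,255))
a=np.clip(a.astype(float)*1.6,0,255).astype(np.uint8)
cv2.imwrite("pics/dock.png",a)
b=cv2.resize(f[190:290,350:450],None,fx=5.5,fy=5.5,interpolation=cv2.INTER_CUBIC)
b=np.clip(b.astype(float)*1.6,0,255).astype(np.uint8)
for i in range(350,450,10): cv2.putText(b,str(i),(int((i-350)*5.5),10),0,.35,(0,0,255)); cv2.line(b,(int((i-350)*5.5),12),(int((i-350)*5.5),18),(0,0,255))
for i in range(190,290,10): cv2.putText(b,str(i),(0,int((i-190)*5.5)+4),0,.35,(0,0,255))
cv2.imwrite("pics/drill.png",b)
E
```

```text
(no output)
```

View pics/dock.png

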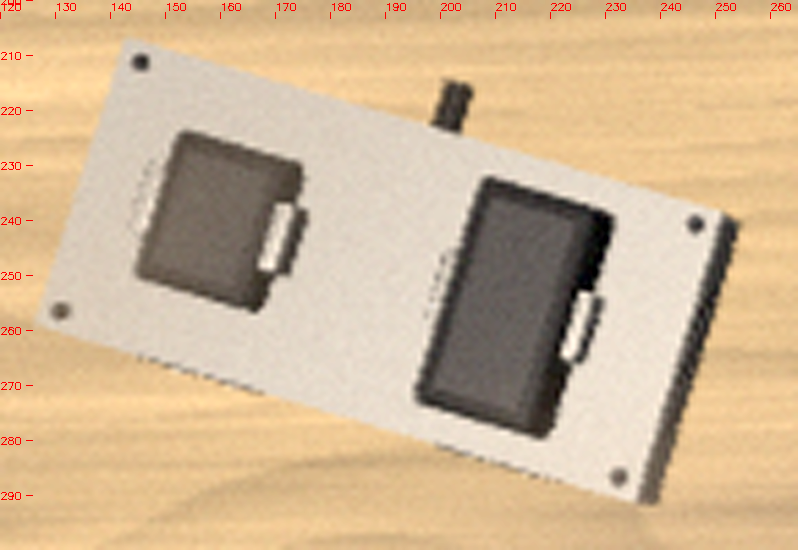

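View pics/drill.png

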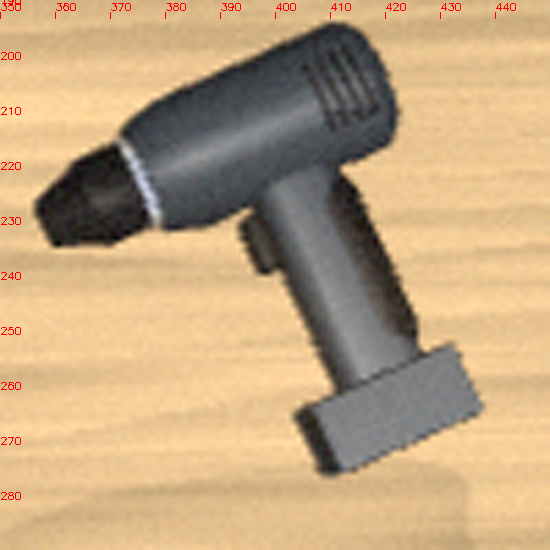

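The top-view crop confirms the big pack: its top-face outline has corners near (208,232), (231,239) and (195,272), and the catch shows at (226,259). The slim pack is on the left at (159,240). The drill foot's top face runs through (403,264), (431,253), (437,263) and (412,275). I'll fit poses to these with the known sizes.

```bash
cat > h.py <<'E'
import numpy as np,pickle
def ray(s,u,v,z):
    d=s["R"].T@np.array([(u-s["cx"])/s["fx"],(v-s["cy"])/s["fy"],1]); c=-s["R"].T@s["t"]
    return c+d*(z-c[2])/d[2]
def proj(s,X):
    p=s["R"]@np.asarray(X)+s["t"]; return np.array([s["fx"]*p[0]/p[2]+s["cx"],s["fy"]*p[1]/p[2]+s["cy"]])
E
python3 - <<'E'
from h import *
import cv2
T=pickle.load(open("top0.pkl","rb")); S=pickle.load(open("side0.pkl","rb"))
def cr(x,y,ox,oy): return (x+.5)/5.5-.5+ox,(y+.5)/5.5-.5+oy
P=np.array([ray(T,*cr(*p,120,200),.06)[:2] for p in[(125,40),(727,212),(638,502),(35,322)]])
print("edges",[np.linalg.norm(P[i]-P[i-1]).round(4) for i in range(4)])
c=P.mean(0); yv=(P[0]+P[3]-P[1]-P[2]); yaw=np.degrees(np.arctan2(yv[1],yv[0]))-90
xv=(P[0]+P[1]-P[2]-P[3]); print("dock",c,yaw,np.degrees(np.arctan2(xv[1],xv[0])))
y=yv/np.linalg.norm(yv); x=np.array([y[1],-y[0]])
g=c-.062*y; print("grip",g)
# pack top corners, independently
Q=np.array([ray(T,*cr(*p,120,200),.108)[:2] for p in[(485,178),(613,214),(548,438),(415,402)]])
print("packtop",Q.mean(0),[np.linalg.norm(Q[i]-Q[i-1]).round(4) for i in range(4)])
D=np.array([ray(T,*cr(*p,350,190),.056)[:2] for p in[(314,407),(455,343),(484,407),(345,472)]])
print("foot",D.mean(0),[np.linalg.norm(D[i]-D[i-1]).round(4) for i in range(4)],np.hypot(*D.mean(0)))
# overlay
f=cv2.resize(S["frame"][140:260,180:380,::-1].copy(),None,fx=4,fy=4)
def dot(q,col):
    u=(proj(S,q)-[180,140])*4+1.5; cv2.circle(f,tuple(int(a) for a in u),3,col,-1)
for a in(-.045,.045):
  for b in(-.024,.024):
    for z in(.06,.108): dot([*(g+a*x+b*y),z],(0,0,255))
for a in(-.06,.06):
  for b in(-.125,.125): dot([*(c+a*x+b*y),.06],(0,255,0))
cv2.imwrite("pics/ov.png",f)
E
```

```text
edges [np.float64(0.1175), np.float64(0.2511), np.float64(0.1195), np.float64(0.2508)]
dock [0.53399029 0.26996821] -17.65634891342016 -17.94743907494617
grip [0.51518524 0.21088885]
packtop [0.51365796 0.20764466] [np.float64(0.0893), np.float64(0.0511), np.float64(0.0886), np.float64(0.0527)]
foot [ 0.4880523  -0.23619587] [np.float64(0.0282), np.float64(0.0611), np.float64(0.0275), np.float64(0.0605)] 0.542202492027529
```

View pics/ov.png

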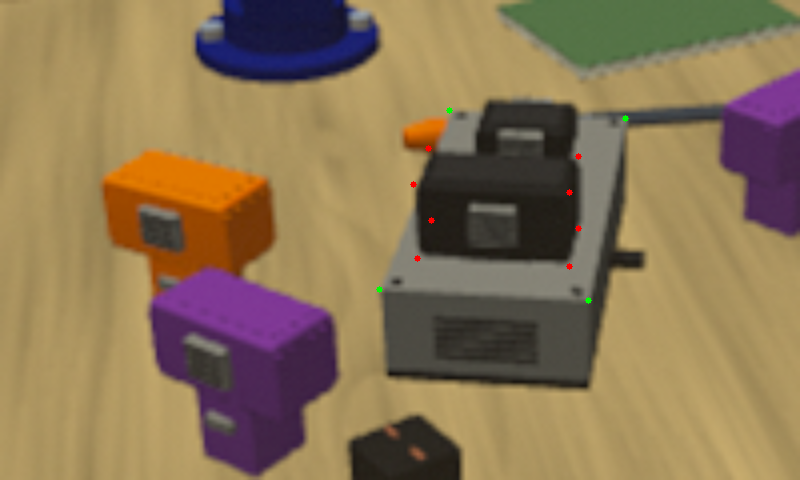

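Dock edges measure 0.118 × 0.251 (expected 0.12 × 0.25) and the foot 0.028 × 0.061 (expected 0.030 × 0.062). The side overlay also agrees to about 1–2 px (roughly 2 mm). Next I'll move above the pack and go down with the fingers open.

```bash
python3 - <<'E'
from station import r
import cv2
o=[180,0,-17.8]; x,y=.5149,.2100
for yaw in(-17.8,162.2): print(yaw,r.inverse_kinematics([x,y,.40],[180,0,yaw]))
r.reach([x,y,.40],o)
r.servo_line([x,y,.249],speed=.1)
s=r.sense(); print(s["clock"],s["tcp_pos"],s["orientation"],s["contact_force"],s["opening"])
a=r.snapshot("side")["frame"][140:260,180:380,::-1]; b=r.snapshot("top")["frame"][200:300,120:265,::-1]
cv2.imwrite("pics/ap.png",cv2.resize(a,None,fx=4,fy=4))
E
```

```text
-17.8 [ 1.86825059e+01 -1.62285700e+00  7.79671826e+01 -2.54444375e-14
  1.03655674e+02  1.26482506e+02]
162.2 [ 18.68250593  -1.622857    77.96718257   0.         103.65567443
 -53.51749407]
4.6333 [0.51510374 0.21006884 0.24987855] [-1.79951947e+02 -6.76714941e-02 -1.78008287e+01] [ 0.03921882 -0.37983873  0.44378053] 0.08784304065411347
```

View pics/ap.png

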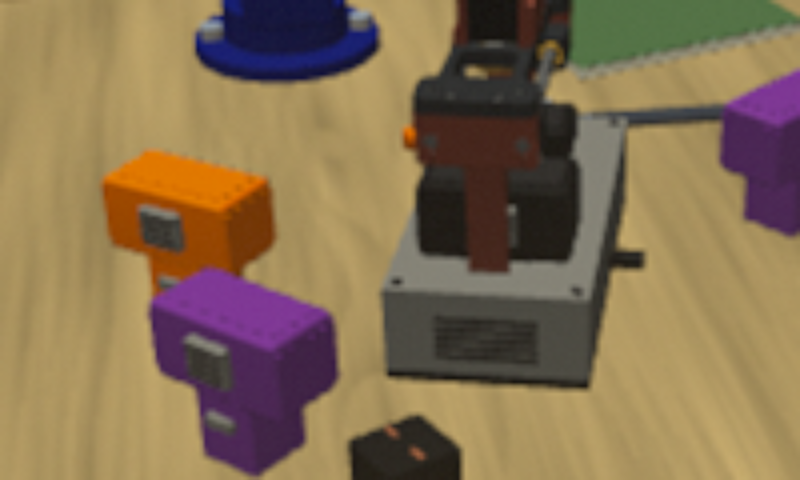

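The picture shows the finger centred on the near catch at (488,215), clear of the slim pack behind. I'll squeeze now.

```bash
python3 - <<'E'
from station import r
import cv2
r.grab(40); r.wait(.4)
s=r.sense(); print(s["clock"],s["tcp_pos"],s["contact_force"],s["opening"],s["gripper_force"])
if s["opening"]<.0505:
    x,y,_=s["tcp_pos"]
    r.servo_line([x,y,.275],speed=.04)
    s=r.sense(); print(s["clock"],s["tcp_pos"],s["contact_force"],s["opening"],s["gripper_force"])
    cv2.imwrite("pics/li.png",cv2.resize(r.snapshot("side")["frame"][140:260,180:380,::-1],None,fx=4,fy=4))
E
```

```text
5.8333 [0.51495344 0.21017458 0.24921318] [-0.34891873  3.15015386  1.53790839] 0.04798114576393726 40.00021308660507
6.6333 [0.51489911 0.21012232 0.27480116] [-1.22392805 -0.28456352 -3.41442228] 0.04790798862064701 39.999002516269684
```

```bash
python3 - <<'E'
from station import r
import cv2
x,y,_=r.sense()["tcp_pos"]
r.servo_line([x,y,.42],speed=.08)
s=r.sense(); print(s["clock"],s["contact_force"],s["opening"])
fx,fy=.488,-.236
r.reach([fx,fy,.42],[180,0,-65])
r.servo_line([fx,fy,.385],speed=.05); r.wait(.8)
s=r.sense(); print(s["clock"],s["tcp_pos"],s["orientation"],s["contact_force"],s["torque"],s["opening"],s["gripper_force"],abs(s["joint_vel"]).max())
cv2.imwrite("pics/end.png",r.snapshot("side")["frame"][:,:,::-1])
E
```

```text
8.65 [-0.05146632  0.27727566 -3.49290981] 0.04789271705385152
11.9417 [ 0.48800133 -0.23601237  0.38501395] [-1.79998183e+02 -1.68404122e-03 -6.50007883e+01] [-0.98815898 -0.82210424 -4.64741399] [ 0.05827629  0.03931119 -0.00741805] 0.04781806154852681 39.99901056289673 0.06858642106361093
```

View pics/end.png

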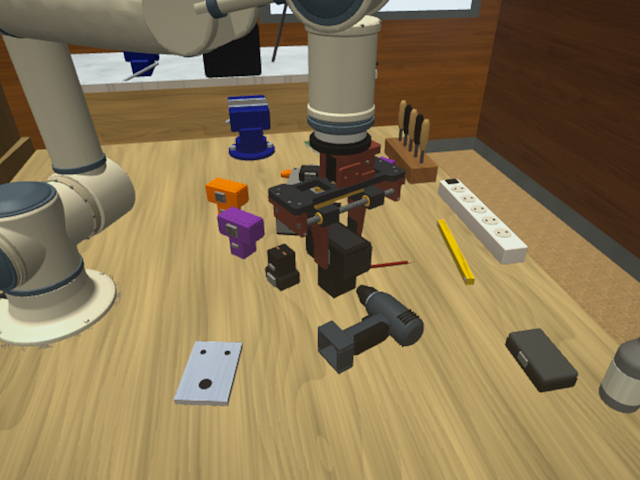

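The pack hangs upright with its stem end at about (337,291), above the drill foot at (336,345). The drill, spare pack and pencil have not moved. I'll do a quick projection check and then hand in.

```bash
python3 - <<'E'
from h import *
from station import r
S=pickle.load(open("side0.pkl","rb"))
a=proj(S,[.488,-.236,.152]);b=proj(S,[.488,-.236,.028]);print(a,b)
if abs(a-[336,286]).max()<15 and abs(b-[336,345]).max()<15: print(r.hand_in())
E
```

```text
[335.95304134 286.52532643] [334.44666925 346.55666108]
the job is handed in; nothing more can be done
None
```

I handed the job in at about 12 s on the robot clock, with the big pack held upright by its squeezed catches, its stem end about 0.15 m above the bench over the drill's foot. The drill, spare pack and pencil look unmoved, but the gripper hid the slim pack in the last picture, so I couldn't check it.

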